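# Nest the saucepans with their handles fanned

## Task

Put the washed saucepans away as one nest in the large pan, which stays where it stands on the board: the medium pan fully home and level in the large one, the small pan fully home and level in the medium one. Fan the handles anticlockwise, seen from above, roughly 30 degrees from one to the next, so that the steel strap of each upper handle drops into the pouring notch in the rim below; feel for the notch. Set the pans in gently, without dropping them or forcing them down, and leave the mug, the jar and the timer alone.

Things in the scene. Friction and masses are not known exactly. Their poses are not given: they have to be found in the camera images.
- pan_large_mid (a point): Large steel saucepan, 60 mm tall, rim 144.0 mm across, tapering to a 132.0 mm foot; wall 3, floor 4 mm. Point on its axis, 30 mm up; z up, x along the handle. Rim has one pouring notch, 24 mm wide, 10 mm deep, 20 to 40 degrees anticlockwise (from above) of the handle. 0.6 kg, loose, on a fixed 16 mm chopping board; the outside of the nest.
- pan_large_grip (a point): grasp point at mid-height of the large pan's black handle, 117 mm out from the axis, 26 mm above _mid; axes as the pan's. Handle level, straight, 18 mm wide, 16 mm high, black from 90 to 195 mm from the axis; joined to the pan by a steel strap 20 mm wide, 12 mm high, its underside 48 mm above the pan's underside.
- pan_medium_mid (a point): Medium steel saucepan, 66 mm tall, rim 135.6 mm across, tapering to a 122.4 mm foot; wall 3, floor 4 mm. Point on its axis, 33 mm up; z up, x along the handle. Rim has one pouring notch, 24 mm wide, 10 mm deep, 20 to 40 degrees anticlockwise (from above) of the handle. 0.28 to 0.5 kg. Home in the large pan its _mid is 7 mm above the large's, about 2 mm play all round.
- pan_medium_grip (a point): grasp point at mid-height of the medium pan's black handle, 113 mm out from the axis, 23 mm above _mid; axes as the pan's. Handle level, straight, 18 mm wide, 16 mm high, black from 86 to 191 mm from the axis; joined to the pan by a steel strap 20 mm wide, 12 mm high, its underside 48 mm above the pan's underside.
- pan_small_mid (a point): Small steel saucepan, 66 mm tall, rim 126.0 mm across, tapering to a 112.8 mm foot; wall 3, floor 4 mm. Point on its axis, 33 mm up; z up, x along the handle. 0.24 to 0.42 kg. Home in the medium pan its _mid is 4 mm above the medium's, about 2 mm play all round; strap beside the notch it stands about 8 mm too high at the handle. Pans sag a little in the grip.
- pan_small_grip (a point): grasp point at mid-height of the small pan's black handle, 108 mm out from the axis, 29 mm above _mid; axes as the pan's. Handle level, straight, 18 mm wide, 16 mm high, black from 81 to 186 mm from the axis; joined to the pan by a steel strap 20 mm wide, 12 mm high, its underside 54 mm above the pan's underside.
- mug_mid (a point): centre of a blue mug, 80 mm across, 90 mm tall, a bystander beyond the board
- jar_mid (a point): centre of an amber glass jar with a dark lid, 64 mm across, 100 mm tall, a bystander
- timer_mid (a point): centre of a red kitchen timer, 64 mm across, 58 mm tall, a bystander
Mind the look-alikes: they are no part of the job. What is shaped like the part that bears pan_small_mid but blue or purple is not meant.

How it is judged:
By the outcome, as a careful person would: the job done as asked, in the order asked, and still so for the second after the job is handed in, with the robot touching nothing.
It also fails if it takes over 72 s, if anything falls off the work surface, if the arm or the gripper's body presses on something with over 40 N, if the wrist force passes 120 N, or if a joint passes its speed limit or range.

## Robot

A 6-joint arm with a two-finger parallel gripper is mounted at the origin on the work surface. World frame = base frame: x ahead of the robot, y to its left, z up, the work surface at z = 0. Lengths are in mm, angles in rad, forces in N, time in s.
With the tool pointing down it reaches from about 275 to 750 mm from the base axis. Payload 10.2 kg.
Tool frame: the origin (TCP) lies at the very end of the fingers, on their centre line; the grasp point (between the pads) lies 19 mm behind it; z points along the fingers, y is the direction in which the jaws open and shut (so a half turn about z gives the same grasp; the last joint's range is limited). The gripper opens to 85 mm and grips with 20 to 120 N. Pads are 22 mm wide; open, the fingers measure 114 mm over their backs; the gripper's body (76 mm by 85 mm) begins 54 mm behind the grasp point. The pads swing forward as they close: fully open they stand 13 mm farther back than shut.
Start: joints at [-1.529, 0.313, 1.498, -0, 1.331, -0.223], TCP at [137.388, -506.711, 231.294] pointing down, gripper open.
Joint ranges: [-2.94, 2.94], [-0.97, 2.17], [0.19, 2.56], [-1.23, 4.37], [0.02, 3.11], [-2.88, 2.88]. Speed limits (rad/s): [2.39, 2.39, 3.01, 3.14, 3.14, 3.14].

## Interface

Orientations are given as a rotation vector (axis times angle).
In Python, from rig import robot gives the robot as it stands.
- The arm moves only by the tool apply_moves, never from a script. Its argument "moves" is a list of rows, each a list of 3 entries, a list of its own where there are three numbers: the shift along the world's x, y, z in mm, then the turn, a rotation vector about the world's x, y, z in degrees, then the closure in counts, from 0 (fully open) to 255 (shut). A call has 1 to 20 rows; each row is the pose to reach, as a shift and turn from the pose commanded when the call began; what a row does not reach only later rows make up. A row lasts 1/10 s, in which the tool goes at most 50 mm and 8.59 degrees, less where a joint would pass 70% of its speed; a pose out of reach is approached as far as the arm can. A call with a gripper value outside its range is refused whole. The fingers move at their own pace and stop on an object; the grip force is fixed at half the most. Time passes only in rows, so rows that repeat a pose let the fingers close. It gives the time, the measured TCP pose, the force and the opening at its end, in the units of the state.
- robot.state(): the state, without advancing time (a new reading comes with each control period).
- robot.capture(name): name is "scene" or "top" or "wrist"; returns a dict with "color" (480x640x3 uint8, blue, green, red), "z_map" (480x640 float32, mm along the optical axis (not along the pixel's ray), 0 where there is no reading), "camera_matrix" (3x3 intrinsics, pixels), "extrinsics" (4x4, takes a point from camera to world coordinates). Camera axes: x right, y down, z forward; pixel columns grow to the right and rows downward; lengths in mm; the calibration is good to about 2 mm. A picture is of the moment at which its call begins.
- robot.close_job(): hands the job in, once; it reports no verdict.
The state is a dict: "time_s": time; "qpos": joint angles; "dq": joint speeds; "tau": joint torques, N m; "tcp_pos": TCP position; "tool_rot": TCP orientation; "contact_force": force on the tool from outside, world axes, zero at the start; "ft_torque": the same for the moment, N m; "opening": finger opening in mm.
Only numpy, scipy, OpenCV 4.12 (cv2) and the standard library are available. Lean on these libraries where they do the work, as an engineer would, in place of code of your own. Each camera call takes 0.05 s, during which the arm holds its last target.

## Working session

There is one attempt and no reset: what is moved stays moved. The work goes in short steps, Python scripts to look and compute and a tool call to move; the robot and the scene stay as the last step left them, time stands still between calls to the robot, and variables do not carry over. Pictures are saved under pics/ and viewed, and the job is handed in when it is done.

Besides the shell and the picture viewer there is one more tool, called after "Emit:" as a command line: name --argument value ..., lists and objects as JSON in quotes. apply_moves: Moves the arm, as the interface text tells. Its arguments: {"type":"object","properties":{"moves":{"type":"array","items":{"type":"array"}}},"required":["moves"]}

```bash
mkdir -p pics; ls
cat > h.py <<'E'
import numpy as np, cv2, pickle
from rig import robot
def cap(n,tag):
    d=robot.capture(n); cv2.imwrite(f'pics/{tag}.png',d['color']); pickle.dump(d,open(f'pics/{tag}.pkl','wb')); return d
def load(tag): return pickle.load(open(f'pics/{tag}.pkl','rb'))
def pt(d,u,v,z=None):
    K=d['camera_matrix'];E=d['extrinsics']
    r=np.linalg.inv(K)@np.array([u,v,1.])
    if z is None:
        zz=d['z_map'][int(round(v)),int(round(u))]; return (E@np.r_[r*zz,1])[:3]
    w=E[:3,:3]@r; o=E[:3,3]; return o+w*(z-o[2])/w[2]
def cloud(d):
    K=d['camera_matrix'];E=d['extrinsics'];z=d['z_map']
    v,u=np.mgrid[:480,:640]
    P=np.stack([(u-K[0,2])/K[0,0]*z,(v-K[1,2])/K[1,1]*z,z],-1)
    return P@E[:3,:3].T+E[:3,3]
def proj(d,p):
    E=np.linalg.inv(d['extrinsics']);c=E[:3,:3]@np.asarray(p,float)+E[:3,3];q=d['camera_matrix']@c;return q[:2]/q[2]
def crop(tag,u0,v0,u1,v1,out,s=3):
    im=load(tag)['color'][v0:v1,u0:u1]; cv2.imwrite(f'pics/{out}.png',cv2.resize(im,None,fx=s,fy=s,interpolation=cv2.INTER_CUBIC))
E
python3 - <<'E'
from h import *
for n in ['scene','top']:
    d=cap(n,n+'0'); print(n,d['camera_matrix'].round(1).tolist(),d['extrinsics'].round(2).tolist())
print(robot.state())
E
```

```text
pics
scene [[453.1, 0.0, 322.1], [0.0, 453.1, 240.7], [0.0, 0.0, 1.0]] [[0.27, 0.65, -0.71, 1328.03], [0.96, -0.19, 0.19, -309.49], [-0.01, -0.73, -0.68, 865.3], [0.0, 0.0, 0.0, 1.0]]
top [[547.0, 0.0, 323.0], [0.0, 547.0, 239.5], [0.0, 0.0, 1.0]] [[-0.0, -1.0, 0.06, 418.91], [-1.0, 0.0, -0.0, -79.29], [0.0, -0.06, -1.0, 1592.92], [0.0, 0.0, 0.0, 1.0]]
{'time_s': 0.1, 'qpos': array([-1.52940338e+00,  3.13386011e-01,  1.49833322e+00, -7.35558157e-06,
        1.33099367e+00, -2.23396904e-01]), 'dq': array([-0.00127712, -0.00178304,  0.00052375,  0.00013114,  0.00055101,
       -0.0002081 ]), 'tau': array([ 2.24795745e-03, -4.12905622e+01, -2.60144860e+01, -2.55712548e-04,
        3.07631213e-03,  1.37193723e-05]), 'tcp_pos': array([ 137.37463927, -506.48198271,  230.80691146]), 'tool_rot': array([-3.11299241e+00, -4.14572248e-01, -1.48685998e-04]), 'contact_force': array([-0.48983024,  0.41437551,  0.02232583]), 'ft_torque': array([-0.01485067,  0.01333992, -0.06620828]), 'opening': 85.29416170862035}
```

View pics/scene0.png

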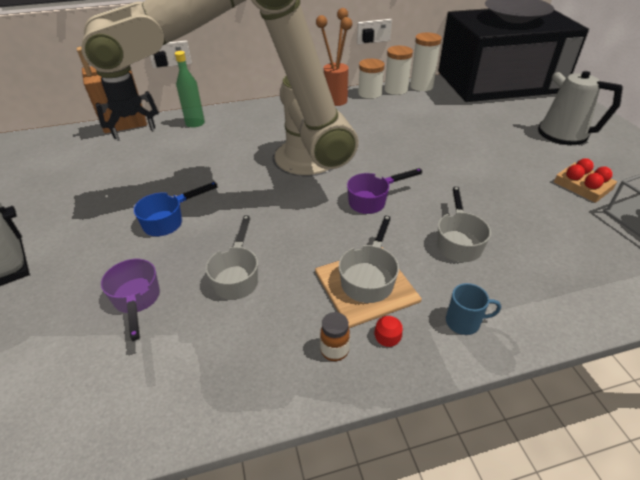

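View pics/top0.png

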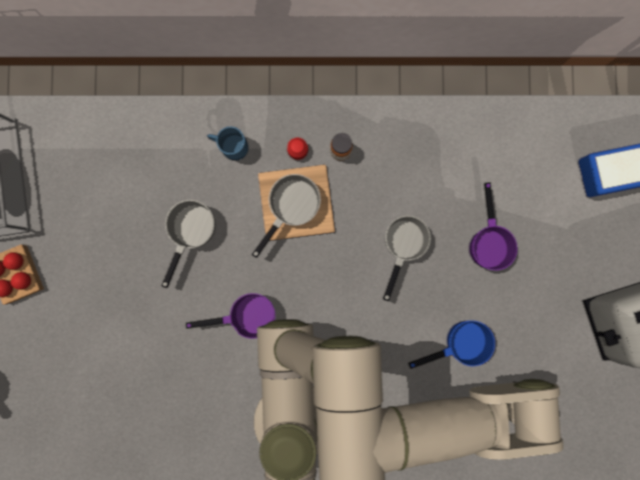

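The large pan is on the board (top 297,202). The other steel pans are at (191,226) and (408,240). The blue (470,343) and purple (253,315; 493,248) ones are look-alikes. Next I measure rims and handles.

```bash
cat > m.py <<'E'
from h import *
import sys
from scipy.optimize import least_squares
def pan(tag,u,v,R=60,base=0):
    d=load(tag);P=cloud(d)
    uu,vv=np.meshgrid(np.arange(640),np.arange(480))
    m=(np.hypot(uu-u,vv-v)<R)&(d['z_map']>0)
    Q=P[m];C=d['color'][m]
    return d,Q,C
for nm,u,v,b in [('L',297,202,16),('A',191,226,0),('B',408,240,0)]:
    d,Q,C=pan('top0',u,v)
    z=Q[:,2]
    print(nm,'zpct',np.percentile(z,[1,50,90,95,98,99.5]).round(1))
    for lo,hi in [(40,55),(55,62),(62,68),(68,75),(75,80),(80,90)]:
        print(lo,hi,((z>lo)&(z<hi)).sum(),end=' ')
    print()
    c=C.astype(int); blk=(c.max(1)<60)&(z>b+30)
    H=Q[blk]; 
    if len(H)>10:
        mu=H.mean(0); w=np.linalg.svd(H[:,:2]-mu[:2])[2][0]; s=(H[:,:2]-mu[:2])@w
        print('handle n',len(H),mu.round(1),'ang',np.degrees(np.arctan2(w[1],w[0])).round(1),s.min().round(1),s.max().round(1),'z',np.percentile(H[:,2],[10,50,90]).round(1))
    top=Q[z>b+52]
    # handle excluded approx by circle fit robust
    f=lambda p:np.hypot(top[:,0]-p[0],top[:,1]-p[1])-p[2]
    r=least_squares(f,[*pt(d,u,v,60)[:2],66],loss='soft_l1',f_scale=2)
    print('circle',r.x.round(1),np.median(abs(r.fun)).round(2),len(top))
crop_s=4
crop('top0',250,160,350,265,'cL',6);crop('top0',150,190,235,295,'cA',6);crop('top0',370,205,450,305,'cB',6)
E
python3 m.py
python3 -c "
import cv2,numpy as np
a=[cv2.resize(cv2.imread(f'pics/c{k}.png'),(266,330)) for k in 'LAB']
"
```

```text
L zpct [-6.9  6.  27.4 59.7 78.3 83.3]
40 55 270 55 62 131 62 68 61 68 75 117 75 80 200 80 90 153 
handle n 126 [517.1  70.1  81. ] ang 145.2 -39.0 35.1 z [76.9 80.9 85.5]
circle [606.6   2.   83.9] 16.12 472
A zpct [-7.7  1.4  9.5 52.4 65.1 69.5]
40 55 155 55 62 158 62 68 257 68 75 111 75 80 0 80 90 0 
handle n 220 [472.1 336.8  56.9] ang -178.9 -144.8 73.4 z [34.6 62.8 68.3]
circle [538.1 290.1  79. ] 16.86 569
B zpct [-7.2  1.7  8.8 44.4 68.2 73.3]
40 55 97 55 62 79 62 68 190 68 75 205 75 80 28 80 90 0 
handle n 173 [ 399.6 -278.5   70.6] ang 160.1 -42.6 42.6 z [65.8 70.8 75.1]
circle [ 498.3 -305.5   79.5] 18.09 518
```

Run:
```python
from h import *
im=load('top0')['color']
c=[cv2.resize(im[v0:v0+110,u0:u0+110],(400,400),interpolation=cv2.INTER_CUBIC) for u0,v0 in [(240,155),(140,190)]]
cv2.imwrite('pics/cc.png',np.hstack(c))
cv2.imwrite('pics/cb.png',cv2.resize(im[200:310,360:470],(400,400),interpolation=cv2.INTER_CUBIC))
```

```text
(no output)
```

View pics/cc.png

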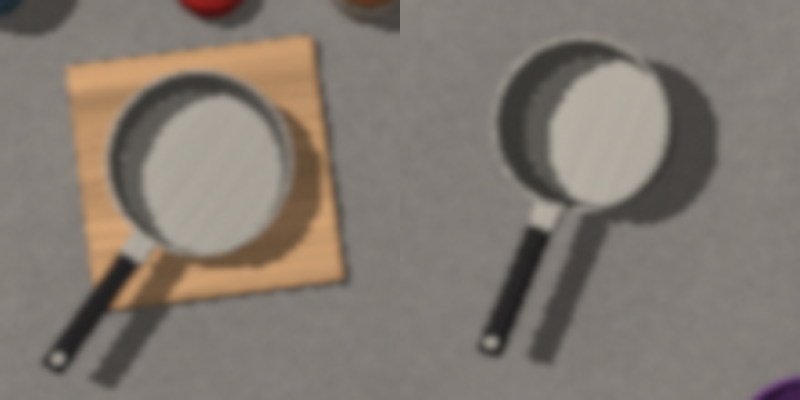

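View pics/cb.png

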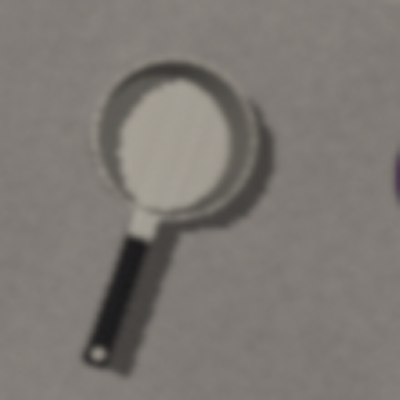

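Run:
```python
from h import *
d=load('top0')
for n,c,h,zr,zh in [('L',(295,199.8),(256,253.5),76,80),('A',(189.9,224.1),(165,284),66,64),('B',(408.1,238.5),(386.7,297.4),66,70)]:
    a=pt(d,*c,zr);b=pt(d,*h,zh);w=b-a
    print(n,a.round(1),b.round(1),np.hypot(*w[:2]).round(1),np.degrees(np.arctan2(w[1],w[0])).round(1))
d=cap('wrist','w0');print(d['camera_matrix'].round(1).tolist())
s=robot.state()
from scipy.spatial.transform import Rotation as R
T=np.eye(4);T[:3,:3]=R.from_rotvec(s['tool_rot']).as_matrix();T[:3,3]=s['tcp_pos']
print((np.linalg.inv(T)@d['extrinsics']).round(3)); print(T.round(3))
```

```text
L [624.2  -8.3  76. ] [474.3  99.1  80. ] 184.4 144.4
A [557.3 286.2  66. ] [390.3 353.6  64. ] 180.1 158.0
B [ 516.2 -324.5   66. ] [ 352.4 -262.7   70. ] 175.1 159.3
[[389.9, 0.0, 320.6], [0.0, 389.9, 233.3], [0.0, 0.0, 1.0]]
[[-1.0000e-03 -9.6600e-01 -2.5800e-01  6.4812e+01]
 [ 1.0000e+00 -1.0000e-03  1.0000e-03 -6.9300e-01]
 [-1.0000e-03 -2.5800e-01  9.6600e-01 -1.4288e+02]
 [ 0.0000e+00  0.0000e+00  0.0000e+00  1.0000e+00]]
[[ 9.65000e-01  2.62000e-01 -0.00000e+00  1.37384e+02]
 [ 2.62000e-01 -9.65000e-01  1.00000e-03 -5.06513e+02]
 [ 0.00000e+00 -1.00000e-03 -1.00000e+00  2.30866e+02]
 [ 0.00000e+00  0.00000e+00  0.00000e+00  1.00000e+00]]
```

View pics/w0.png

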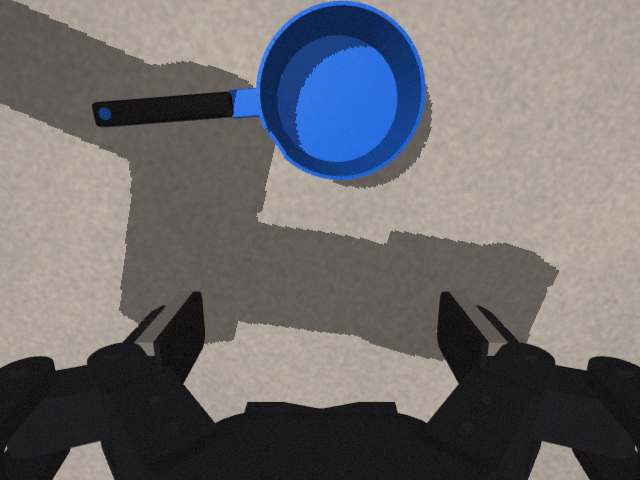

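Emit:
apply_moves --moves '[[[278,220,30],[0,0,-36],0],[[278,220,30],[0,0,-36],0],[[278,220,30],[0,0,-36],0],[[278,220,30],[0,0,-36],0],[[278,220,30],[0,0,-36],0],[[278,220,30],[0,0,-36],0],[[278,220,30],[0,0,-36],0],[[278,220,30],[0,0,-36],0],[[278,220,30],[0,0,-36],0],[[278,220,30],[0,0,-36],0],[[278,220,30],[0,0,-36],0],[[278,220,30],[0,0,-36],0]]'

```text
time_s: 1.35
tcp_pos: [414.7, -287.5, 261.2]
tool_rot: [-3.089, 0.57, 0.0]
contact_force: [0.7, -0.6, 0.1]
opening: 85.3
```

Run:
```python
from h import *
s=robot.state();print(s['time_s'],s['tcp_pos'],s['qpos'].round(2),s['tool_rot'])
d=cap('wrist','wB')
```

```text
1.35 [ 414.66487662 -287.46055467  261.1917668 ] [-0.84  0.25  1.51 -0.    1.39  1.1 ] [-3.08927857e+00  5.70446494e-01  3.60200291e-04]
```

View pics/wB.png

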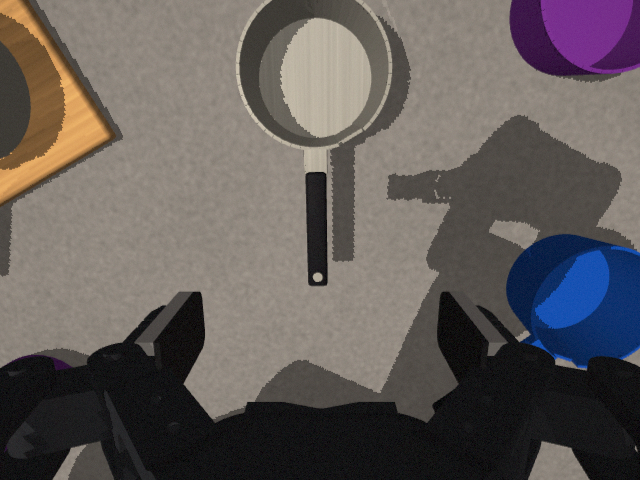

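The small pan's rim spans u 237–392 and its handle runs from (316,172) to (318,285). I fit these in code next.

```bash
cat > fit.py <<'E'
from h import *
from scipy.optimize import least_squares
def fit(tag,c0,Rr,zr,zh,hr,verbose=1):
    """c0 approx axis xy; Rr outer rim radius; zr rim z, zh handle top z"""
    d=load(tag);P=cloud(d);ok=d['z_map']>0
    r=np.hypot(P[...,0]-c0[0],P[...,1]-c0[1])
    m=ok&(abs(P[...,2]-zr)<5)&(abs(r-Rr+1.5)<12)
    Q=P[m]
    f=lambda p:np.hypot(Q[:,0]-p[0],Q[:,1]-p[1])-(Rr-1.5)
    s=least_squares(f,c0,loss='soft_l1',f_scale=1.)
    g=lambda p:np.hypot(Q[:,0]-p[0],Q[:,1]-p[1])-p[2]
    s3=least_squares(g,[*c0,Rr],loss='soft_l1',f_scale=1.)
    c=s.x
    if verbose: print(tag,'axis',c.round(1),'free',s3.x.round(1),'n',len(Q),'res',np.median(abs(s.fun)).round(2),'zmed',np.median(Q[:,2]).round(1))
    r=np.hypot(P[...,0]-c[0],P[...,1]-c[1])
    col=d['color'].astype(int).max(-1)
    h=ok&(abs(P[...,2]-zh)<5)&(r>hr)&(r<hr+107)&(col<70)
    n,lab=cv2.connectedComponents(h.astype(np.uint8));k=1+np.argmax([(lab==i).sum() for i in range(1,n)]);H=P[lab==k]
    mu=H.mean(0);w=np.linalg.svd(H[:,:2]-mu[:2],full_matrices=False)[2][0]
    if w@(mu[:2]-c)<0:w=-w
    a2=np.degrees(np.arctan2(w[1],w[0]));v=mu[:2]-c;a1=np.degrees(np.arctan2(v[1],v[0]))
    rr=(H[:,:2]-c)@w;off=(H[:,:2]-c)@np.array([-w[1],w[0]])
    print(' handle ang axis-to-mean',a1.round(2),'svd',a2.round(2),'r',np.percentile(rr,[0.5,99.5]).round(1),'lateral',np.percentile(off,[1,50,99]).round(1),'z',np.median(H[:,2]).round(1),len(H))
    return c,a1
E
python3 - <<'E'
from fit import *
fit('wB',(516.2,-324.5),63,66,70,81)
E
```

```text
wB axis [ 518.4 -321.2] free [ 518.4 -321.2   61.2] n 2396 res 1.22 zmed 66.1
 handle ang axis-to-mean 159.84 svd 159.75 r [ 81.4 182.5] lateral [-8.4  0.2  8.8] z 70.1 2114
```

Emit:
apply_moves --moves '[[[90,325,10],[0,0,-8],0],[[90,325,10],[0,0,-8],0],[[90,325,10],[0,0,-8],0],[[90,325,10],[0,0,-8],0],[[90,325,10],[0,0,-8],0],[[90,325,10],[0,0,-8],0],[[90,325,10],[0,0,-8],0],[[90,325,10],[0,0,-8],0],[[90,325,10],[0,0,-8],0],[[90,325,10],[0,0,-8],0],[[90,325,10],[0,0,-8],0]]'

```text
time_s: 2.5
tcp_pos: [505.3, 37.0, 271.3]
tool_rot: [3.042, -0.785, -0.0]
contact_force: [0.4, 0.2, 0.2]
opening: 85.5
```

Run:
```python
from fit import *
s=robot.state();print(s['time_s'],s['tcp_pos'],s['qpos'].round(2),s['tool_rot'])
d=cap('wrist','wL')
fit('wL',(624.2,-8),72,76,80,90)
```

```text
2.5 [505.27404829  36.99084297 271.28986487] [-0.16  0.25  1.48 -0.    1.41  1.92] [ 3.04174055e+00 -7.85206995e-01 -7.16697609e-05]
wL axis [626.   -4.4] free [625.5  -4.1  69.9] n 2174 res 1.29 zmed 76.1
 handle ang axis-to-mean 144.81 svd 144.74 r [ 90.4 191.9] lateral [-8.8  0.2  8.7] z 80.1 2199
```

View pics/wL.png

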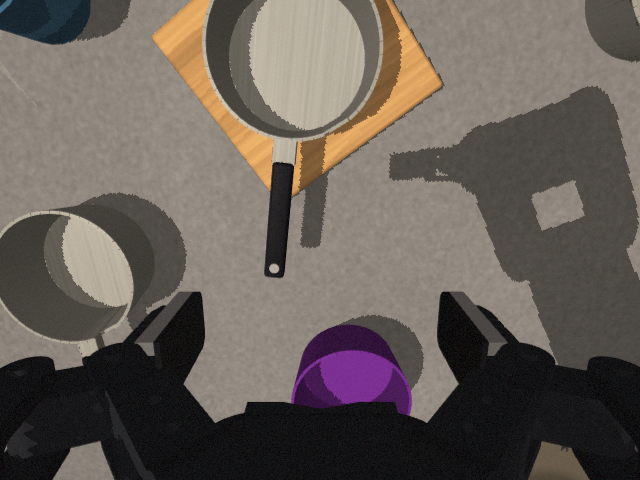

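```bash
cat > notch.py <<'E'
from fit import *
def notch(tag,c,Rr,zr,a,lo=10,hi=52):
    d=load(tag);P=cloud(d)
    r=np.hypot(P[...,0]-c[0],P[...,1]-c[1]);th=(np.degrees(np.arctan2(P[...,1]-c[1],P[...,0]-c[0]))-a+180)%360-180
    out=[]
    for t in np.arange(lo,hi,2):
        m=(abs(th-t)<1)&(abs(r-Rr+1)<4)
        out.append((int(t),round(float(np.max(P[...,2][m])-zr),1),round(float(np.percentile(P[...,2][m],75)-zr),1)) if m.sum() else (int(t),None))
    print(out)
E
python3 - <<'E'
from notch import *
notch('wL',(626,-4.4),72,76,144.8); notch('wB',(518.4,-321.2),63,66,159.8)
crop('wL',200,60,420,180,'nL',3.6)
E
```

```text
[(10, 2.1, 0.6), (12, 1.9, 0.7), (14, 1.1, 0.4), (16, 1.5, 0.2), (18, 0.9, 0.1), (20, 1.6, 0.6), (22, 2.0, 1.1), (24, 1.6, 0.9), (26, 1.7, 0.4), (28, 1.8, -9.3), (30, -8.9, -9.9), (32, -8.6, -9.5), (34, -8.2, -9.4), (36, -8.4, -9.7), (38, -8.6, -10.1), (40, -8.4, -9.3), (42, -8.7, -9.3), (44, -9.0, -10.2), (46, -8.5, -9.7), (48, 2.3, 0.4), (50, 1.6, 0.9)]
[(10, 1.4, 0.3), (12, 1.7, 0.4), (14, 0.9, 0.2), (16, 1.3, 0.3), (18, 1.8, 0.4), (20, -1.3, -9.1), (22, -8.3, -8.8), (24, -9.2, -9.5), (26, -8.7, -9.4), (28, -7.9, -9.8), (30, -8.2, -9.3), (32, -8.5, -9.8), (34, -8.2, -9.1), (36, -7.7, -9.6), (38, -8.2, -9.2), (40, -8.4, -9.2), (42, 0.9, -0.0), (44, 1.7, 0.6), (46, 1.9, 0.4), (48, 1.6, 0.3), (50, 1.2, 0.7)]
```

View pics/nL.png

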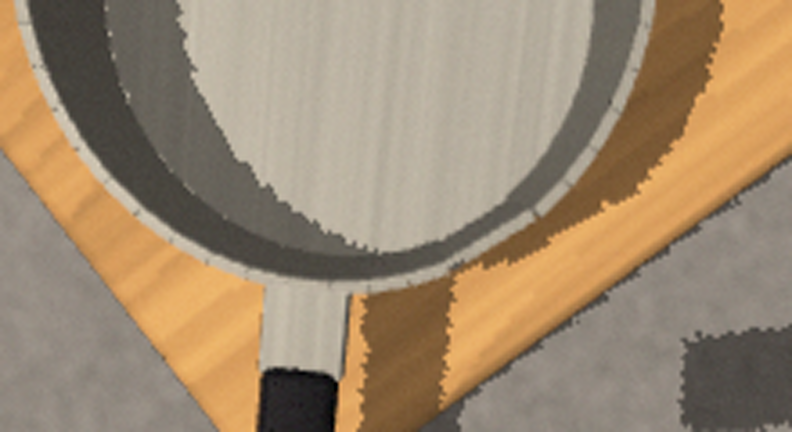

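L's notch is seen at 28.3–47.2° (centre 37.7°) from its handle, so the medium's target heading is about 182.5°. Next I look at the medium pan.

Emit:
apply_moves --moves '[[[-50,295,-10],[0,0,7],0],[[-50,295,-10],[0,0,7],0],[[-50,295,-10],[0,0,7],0],[[-50,295,-10],[0,0,7],0],[[-50,295,-10],[0,0,7],0],[[-50,295,-10],[0,0,7],0],[[-50,295,-10],[0,0,7],0],[[-50,295,-10],[0,0,7],0],[[-50,295,-10],[0,0,7],0]]'

```text
time_s: 3.45
tcp_pos: [456.0, 332.0, 261.4]
tool_rot: [3.084, -0.597, 0.0]
contact_force: [-0.0, -0.4, -0.3]
opening: 85.3
```

Run:
```python
from notch import *
s=robot.state();print(s['time_s'],s['tcp_pos'],s['qpos'].round(2),s['tool_rot'])
d=cap('wrist','wA')
c,a=fit('wA',(559,290),67.8,66,64,86)
notch('wA',c,67.8,66,a)
from scipy.spatial.transform import Rotation as R
M=R.from_rotvec(s['tool_rot']).as_matrix();print('yaw',np.degrees(np.arctan2(M[1,0],M[0,0])),M[:,2])
t=np.radians(a);g=c+113*np.array([np.cos(t),np.sin(t)]);print('grip',g,g-s['tcp_pos'][:2])
```

```text
3.45 [455.96151341 331.99992718 261.36036834] [ 0.42  0.38  1.32 -0.    1.44  2.38] [ 3.08398312e+00 -5.97367713e-01  2.67812725e-04]
wA axis [559.5 289.5] free [559.3 289.6  65.7] n 2113 res 1.12 zmed 65.9
 handle ang axis-to-mean 158.33 svd 158.03 r [ 86.3 188.1] lateral [-7.9  0.6  9.5] z 64.1 2068
[(10, 1.2, 0.3), (12, 1.6, 0.4), (14, -8.5, -9.2), (16, -8.3, -9.4), (18, -8.8, -9.4), (20, -8.4, -9.7), (22, -8.7, -9.5), (24, -8.2, -9.2), (26, -8.1, -9.7), (28, -8.3, -9.3), (30, -8.3, -9.2), (32, -8.6, -9.0), (34, 1.2, -0.3), (36, 2.0, 0.6), (38, 1.7, 0.6), (40, 1.7, 0.2), (42, 1.4, 0.5), (44, 1.6, 0.4), (46, 1.8, 1.4), (48, 1.5, 0.4), (50, 1.3, 0.6)]
yaw -21.92487598310999 [ 1.12789927e-04 -3.14351107e-04 -9.99999944e-01]
grip [454.45678979 331.18936065] [-1.50472362 -0.81056653]
```

View pics/wA.png

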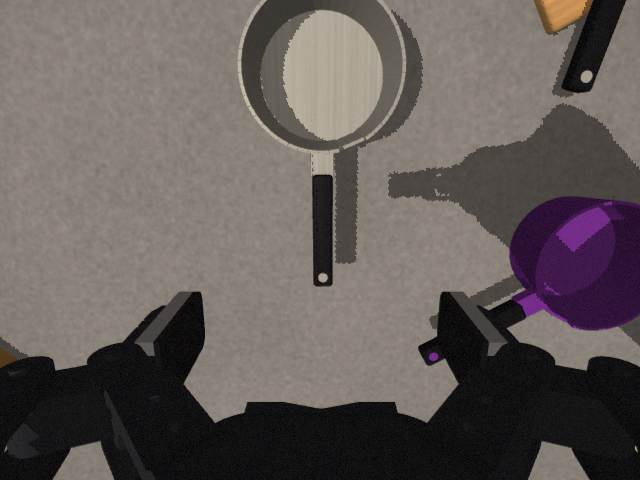

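Emit:
apply_moves --moves '[[[10.6,-5.4,-50],[0,0,0],0],[[10.6,-5.4,-100],[0,0,0],0],[[10.6,-5.4,-150],[0,0,0],0],[[10.6,-5.4,-185],[0,0,0],0],[[10.6,-5.4,-210],[0,0,0],0],[[10.6,-5.4,-224],[0,0,0],0],[[10.6,-5.4,-224],[0,0,0],255],[[10.6,-5.4,-224],[0,0,0],255],[[10.6,-5.4,-224],[0,0,0],255],[[10.6,-5.4,-224],[0,0,0],255],[[10.6,-5.4,-224],[0,0,0],255],[[10.6,-5.4,-224],[0,0,0],255],[[10.6,-5.4,-224],[0,0,0],255],[[10.6,-5.4,-224],[0,0,0],255]]'

```text
time_s: 4.9
tcp_pos: [466.3, 328.0, 38.2]
tool_rot: [-3.084, 0.594, -0.002]
contact_force: [-0.7, -1.4, 6.2]
opening: 17.0
```

Run:
```python
from fit import *
s=robot.state();print(s['time_s'],s['tcp_pos'],s['qpos'].round(2),s['contact_force'],s['ft_torque'],s['opening'])
d=cap('wrist','wA2')
```

```text
4.9 [466.2959966  328.04536672  38.18393373] [ 0.41  0.63  1.57 -0.    0.95  2.36] [-0.72431861 -1.35164102  6.23994805] [-0.27278397  0.14662009 -0.01779112] 17.014737494412238
```

View pics/wA2.png

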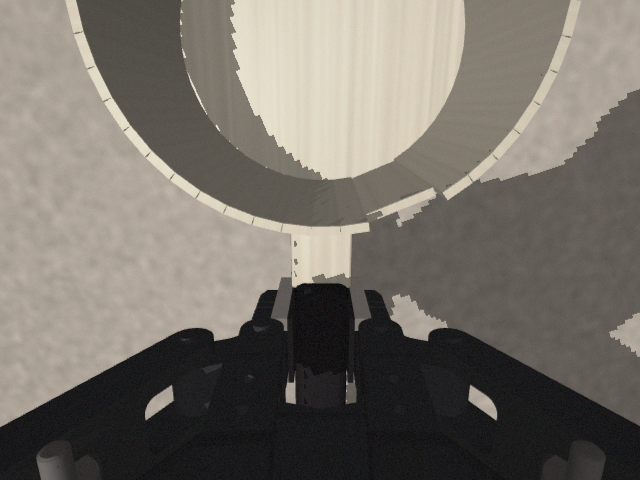

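Emit:
apply_moves --moves '[[[0,0,10],[0,0,0],255],[[0,0,25],[0,0,0],255],[[0,0,50],[0,0,0],255],[[0,0,75],[0,0,0],255],[[0,0,100],[0,0,0],255],[[0,0,110],[0,0,0],255],[[0,0,115],[0,0,0],255],[[0,0,115],[0,0,0],255],[[0,0,115],[0,0,0],255]]'

```text
time_s: 5.85
tcp_pos: [465.5, 327.7, 151.1]
tool_rot: [3.084, -0.595, -0.003]
contact_force: [0.9, -0.1, -2.7]
opening: 16.7
```

```bash
cat > held.py <<'E'
from notch import *
from scipy.spatial.transform import Rotation as R
def held(tag,Rr,zr0,rg,hoff,zlim=(-60,60),floor=True):
    """fit rim plane+circle of held pan in wrist view. returns in world: axis centre of rim, normal; prints tool-frame"""
    s=robot.state();d=cap('wrist',tag);P=cloud(d)
    M=R.from_rotvec(s['tool_rot']).as_matrix();o=s['tcp_pos']
    Q=(P-o)@M   # tool frame coords
    ok=d['z_map']>0
    # rim: in tool frame expected centre (rg,0,zc) 
    zc=-(zr0)  # rim top above tcp
    r=np.hypot(Q[...,0]-rg,Q[...,1])
    m=ok&(abs(r-Rr+1.5)<9)&(abs(Q[...,2]-zc+0*r)<14)&(Q[...,0]>rg-Rr-3)
    X=Q[m]
    # keep the topmost (min z) per angular bin
    th=np.degrees(np.arctan2(X[:,1],X[:,0]-rg))//2
    keep=[]
    for t in np.unique(th):
        Y=X[th==t]
        if len(Y)>8:
            lo=np.percentile(Y[:,2],3); keep.append(Y[Y[:,2]<lo+1.6])
    X=np.vstack(keep)
    # robust plane z=a+b x+c y
    f=lambda p:p[0]+p[1]*(X[:,0]-rg)+p[2]*X[:,1]-X[:,2]
    p=least_squares(f,[zc,0,0],loss='soft_l1',f_scale=.5).x
    k=abs(f(p))<1.6;X2=X[k]
    g=lambda q:np.hypot(X2[:,0]-q[0],X2[:,1]-q[1])-(Rr-1.5)
    q=least_squares(g,[rg,0],loss='soft_l1',f_scale=1.)
    print('t',s['time_s'],'F',s['contact_force'].round(1),'M',s['ft_torque'].round(2),'open',round(s['opening'],1),'tcp',o.round(1))
    print('rim in tool: x,y',q.x.round(1),'z at axis',(p[0]+p[1]*(q.x[0]-rg)).round(1),'tilt deg x(pitch; + = far side lower)',np.degrees(np.arctan(p[1])).round(2),'roll',np.degrees(np.arctan(p[2])).round(2),'n',len(X2),'res',np.median(abs(q.fun)).round(2))
    w=M@np.array([*q.x,p[0]+p[1]*(q.x[0]-rg)])+o
    print('rim centre world',w.round(1),'yaw tool',np.degrees(np.arctan2(M[1,0],M[0,0])).round(2))
    return d,q.x,p,w
E
python3 - <<'E'
from held import *
held('hA',67.8,29,100,0)
cap('scene','s1')
crop('s1',150,150,330,320,'s1c',4)
E
```

```text
t 5.85 F [ 0.9 -0.1 -2.7] M [0.08 0.18 0.06] open 16.7 tcp [465.5 327.7 151.1]
rim in tool: x,y [101.4   0.3] z at axis -27.4 tilt deg x(pitch; + = far side lower) 0.15 roll -0.02 n 6302 res 0.85
rim centre world [559.5 289.7 178.3] yaw tool -21.83
```

View pics/hA.png

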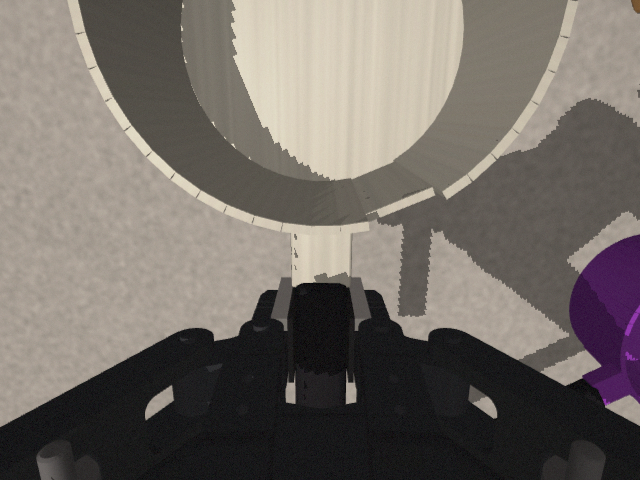

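View pics/s1c.png

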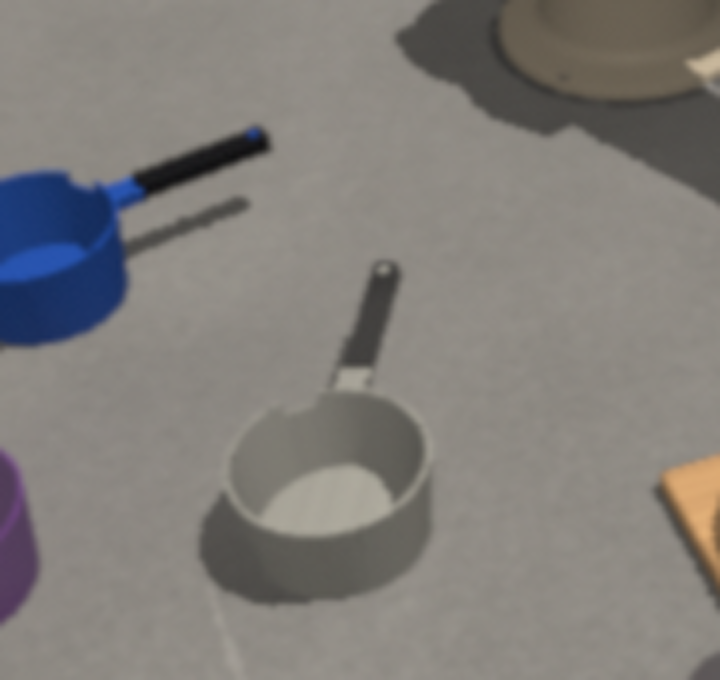

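Emit:
apply_moves --moves '[[[2,-14,0],[0,0,1],255],[[7,-41,0],[0,0,3],255],[[14,-76,0],[0,0,5.5],255],[[20,-112,0],[0,0,8],255],[[26,-148,0],[0,0,10.5],255],[[32,-184,0],[0,0,13],255],[[38,-220,0],[0,0,15.5],255],[[45,-256,0],[0,0,18],255],[[51,-290,0],[0,0,20.5],255],[[56,-316,0],[0,0,23],255],[[58,-330,0],[0,0,24.3],255],[[59,-336,0],[0,0,24.3],255],[[59,-336,0],[0,0,24.3],255],[[59,-336,0],[0,0,24.3],255]]'

```text
time_s: 7.35
tcp_pos: [524.7, -7.4, 152.0]
tool_rot: [-3.141, -0.068, 0.001]
contact_force: [0.0, 0.6, -3.2]
opening: 16.9
```

Run:
```python
from held import *
held('hA2',67.8,29,100,0)
cap('top','t2');cap('scene','s2');crop('t2',230,120,400,290,'t2c',3.4);crop('s2',290,180,450,340,'s2c',3.4)
cv2.imwrite('pics/two2.png',np.hstack([cv2.resize(cv2.imread('pics/t2c.png'),(400,400)),cv2.resize(cv2.imread('pics/s2c.png'),(400,400))]))
```

```text
t 7.35 F [ 0.   0.6 -3.2] M [-0.02  0.25  0.01] open 16.9 tcp [524.7  -7.4 152. ]
rim in tool: x,y [101.5   0. ] z at axis -27.3 tilt deg x(pitch; + = far side lower) 0.23 roll -0.03 n 6294 res 0.86
rim centre world [626.2  -3.1 179.3] yaw tool 2.48
```

View pics/hA2.png

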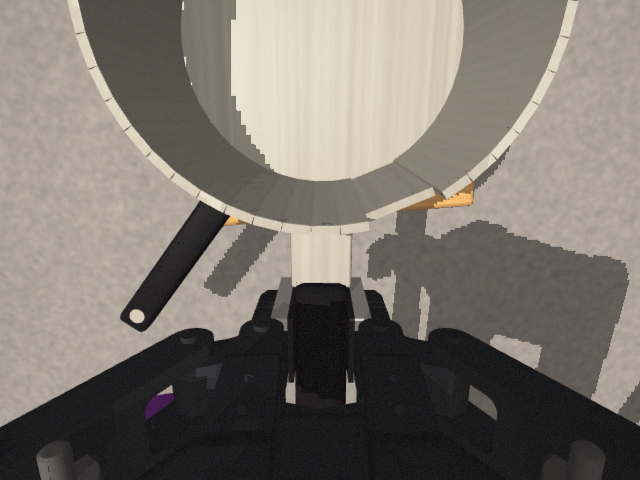

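View pics/two2.png

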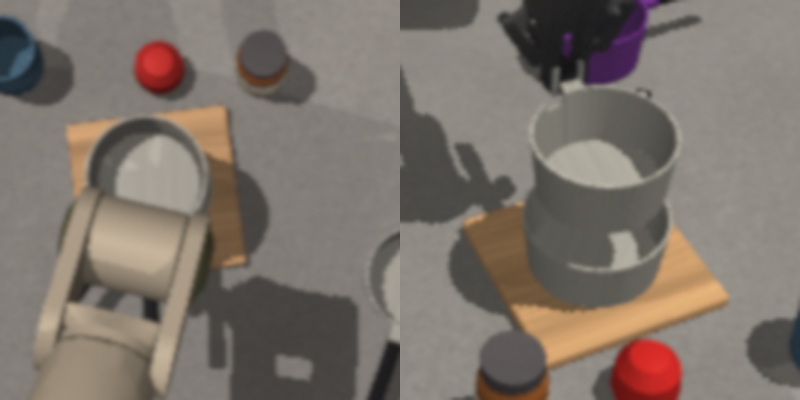

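Emit:
apply_moves --moves '[[[0,-1.3,-10],[0,0,0],255],[[0,-1.3,-25],[0,0,0],255],[[0,-1.3,-40],[0,0,0],255],[[0,-1.3,-52],[0,0,0],255],[[0,-1.3,-62],[0,0,0],255],[[0,-1.3,-70],[0,0,0],255],[[0,-1.3,-76],[0,0,0],255],[[0,-1.3,-80],[0,0,0],255],[[0,-1.3,-82],[0,0,0],255],[[0,-1.3,-82],[0,0,0],255],[[0,-1.3,-82],[0,0,0],255]]'

```text
time_s: 8.6
tcp_pos: [525.2, -9.5, 70.6]
tool_rot: [3.141, 0.068, 0.001]
contact_force: [-0.0, 0.1, -2.4]
opening: 16.9
```

Run:
```python
from held import *
held('hA3',67.8,29,100,0)
crop('hA3',150,130,500,290,'hA3c',2.2)
```

```text
t 8.6 F [-0.   0.1 -2.4] M [-0.02  0.21  0.  ] open 16.9 tcp [525.2  -9.5  70.6]
rim in tool: x,y [1.015e+02 1.000e-01] z at axis -27.3 tilt deg x(pitch; + = far side lower) 0.22 roll -0.04 n 6347 res 0.85
rim centre world [626.6  -5.1  98. ] yaw tool 2.47
```

View pics/hA3.png

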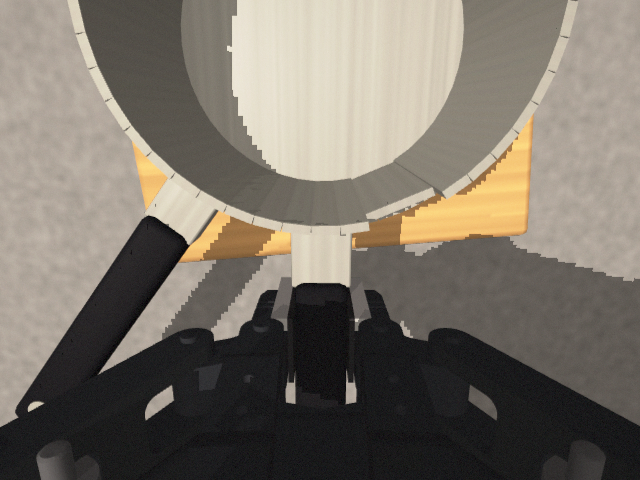

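```bash
cat > lh.py <<'E'
from fit import *
def hline(tag,c,zt,ang,rmin,rmax,tol=6):
    d=load(tag);P=cloud(d);ok=d['z_map']>0
    v=P[...,:2]-np.asarray(c);t=np.radians(ang);w=np.array([np.cos(t),np.sin(t)])
    a=v@w;l=v@np.array([-w[1],w[0]])
    m=ok&(a>rmin)&(a<rmax)&(abs(l)<14)&(abs(P[...,2]-zt)<tol)
    A=a[m];L=l[m]; e=[]
    for b in np.arange(rmin,rmax,2):
        k=abs(A-b)<1
        if k.sum()>8: e.append((b,L[k].min(),L[k].max()))
    e=np.array(e);mid=(e[:,1]+e[:,2])/2
    wd=e[:,2]-e[:,1];g=abs(wd-np.median(wd))<2
    p=np.polyfit(e[g,0],mid[g],1)
    print(tag,'n',g.sum(),'width',np.median(wd).round(1),'angle',round(ang+np.degrees(np.arctan(p[0])),2),'lateral of line at axis',p[1].round(2),'z',np.median(P[...,2][m]).round(1))
E
python3 - <<'E'
from lh import *
hline('hA3',(626,-4.4),80,144.8,94,140)
hline('hA2',(626,-4.4),80,144.8,110,185)
hline('wL',(626,-4.4),80,144.8,94,188)
E
```

```text
hA3 n 23 width 18.0 angle 144.69 lateral of line at axis -0.2 z 80.1
hA2 n 38 width 17.8 angle 144.8 lateral of line at axis -0.34 z 80.1
wL n 47 width 17.3 angle 144.77 lateral of line at axis -0.13 z 80.1
```

Emit:
apply_moves --moves '[[[-0.4,0.6,-1],[0,0,0],255],[[-0.4,0.6,-2],[0,0,0],255],[[-0.4,0.6,-3],[0,0,0],255],[[-0.4,0.6,-4],[0,0,0],255],[[-0.4,0.6,-5],[0,0,0],255],[[-0.4,0.6,-6],[0,0,0],255],[[-0.4,0.6,-7],[0,0,0],255],[[-0.4,0.6,-7],[0,0,0],255]]'

```text
time_s: 9.45
tcp_pos: [524.5, -8.8, 63.1]
tool_rot: [-3.141, -0.068, 0.0]
contact_force: [0.3, -0.7, -3.2]
opening: 16.7
```

Run:
```python
from held import *
held('hA4',67.8,29,100,0)
```

```text
t 9.45 F [ 0.3 -0.7 -3.2] M [-0.06  0.24 -0.02] open 16.7 tcp [524.5  -8.8  63.1]
rim in tool: x,y [101.5   0. ] z at axis -27.4 tilt deg x(pitch; + = far side lower) 0.18 roll -0.06 n 6254 res 0.85
rim centre world [625.9  -4.5  90.5] yaw tool 2.47
```

The strap has passed the rim plane with no contact, so I continue.

Emit:
apply_moves --moves '[[[0,0,-1],[0,0,0],255],[[0,0,-2],[0,0,0],255],[[0,0,-3],[0,0,0],255],[[0,0,-3.5],[0,0,0],255],[[0,0,-3.5],[0,0,0],255],[[0,0,-3.5],[0,0,0],255]]'

```text
time_s: 10.1
tcp_pos: [524.6, -8.8, 59.8]
tool_rot: [-3.141, -0.068, -0.0]
contact_force: [0.3, 0.3, -3.0]
opening: 17.0
```

Run:
```python
from held import *
held('hA5',67.8,29,100,0)
```

```text
t 10.1 F [ 0.3  0.3 -3. ] M [0.07 0.13 0.02] open 17.0 tcp [524.6  -8.8  59.8]
rim in tool: x,y [101.5   0. ] z at axis -27.4 tilt deg x(pitch; + = far side lower) 0.04 roll -0.01 n 6242 res 0.85
rim centre world [626.   -4.4  87.3] yaw tool 2.47
```

Emit:
apply_moves --moves '[[[0,0,-0.4],[0,0,0],255],[[0,0,-0.8],[0,0,0],255],[[0,0,-0.8],[0,0,0],255]]'

```text
time_s: 10.45
tcp_pos: [524.6, -8.8, 59.0]
tool_rot: [3.141, 0.068, 0.0]
contact_force: [-0.9, 0.5, -2.3]
opening: 16.8
```

Emit:
apply_moves --moves '[[[0,0,-0.4],[0,0,0],255],[[0,0,-0.8],[0,0,0],255],[[0,0,-0.8],[0,0,0],255]]'

```text
time_s: 10.75
tcp_pos: [524.6, -8.8, 58.4]
tool_rot: [3.141, 0.068, 0.0]
contact_force: [-1.2, 0.1, 0.8]
opening: 17.5
```

Run:
```python
from held import *
held('hA6',67.8,29,100,0)
```

```text
t 10.75 F [-1.2  0.1  0.8] M [ 0.02  0.27 -0.  ] open 17.5 tcp [524.6  -8.8  58.4]
rim in tool: x,y [1.014e+02 1.000e-01] z at axis -28.2 tilt deg x(pitch; + = far side lower) -0.52 roll 0.06 n 6401 res 0.85
rim centre world [625.9  -4.5  86.6] yaw tool 2.47
```

It is on the large pan's floor with its weight taken. I release partially, because the neighbouring handle limits the opening.

Emit:
apply_moves --moves '[[[0,0,0],[0,0,0],190],[[0,0,0],[0,0,0],160],[[0,0,0],[0,0,0],150],[[0,0,0],[0,0,0],150],[[0,0,0],[0,0,0],150]]'

```text
time_s: 11.3
tcp_pos: [524.7, -8.8, 58.2]
tool_rot: [3.141, 0.068, 0.0]
contact_force: [-0.3, -0.7, 0.3]
opening: 35.2
```

Run:
```python
from held import *
held('hA7',67.8,29,100,0)
```

```text
t 11.3 F [-0.3 -0.7  0.3] M [0.04 0.03 0.02] open 35.2 tcp [524.7  -8.8  58.2]
rim in tool: x,y [1.014e+02 1.000e-01] z at axis -28.4 tilt deg x(pitch; + = far side lower) -0.53 roll 0.04 n 6468 res 0.85
rim centre world [626.   -4.5  86.6] yaw tool 2.47
```

View pics/hA7.png

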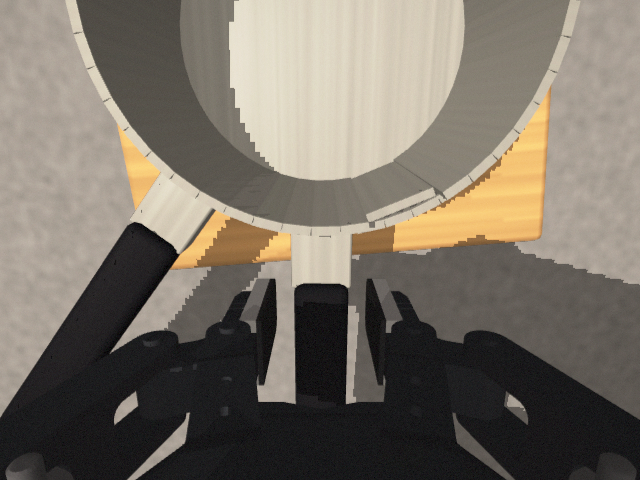

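Emit:
apply_moves --moves '[[[0,0,10],[0,0,0],150],[[0,0,30],[0,0,0],150],[[0,0,70],[0,0,0],100],[[0,0,120],[0,0,0],0],[[0,0,170],[0,0,0],0],[[-10,0,205],[0,0,0],0],[[-20,0,205],[0,0,0],0],[[-20,0,205],[0,0,0],0],[[-20,0,205],[0,0,0],0]]'

```text
time_s: 12.25
tcp_pos: [504.2, -8.7, 262.4]
tool_rot: [-3.14, -0.067, 0.002]
contact_force: [1.0, 0.0, -0.2]
opening: 85.5
```

```bash
cat > plane.py <<'E'
from lh import *
from notch import notch
def plane(tag,c,Rr,z0,tol=4):
    d=load(tag);P=cloud(d);X=P[d['z_map']>0]
    r=np.hypot(X[:,0]-c[0],X[:,1]-c[1])
    X=X[(abs(r-Rr+1.5)<1.6)&(abs(X[:,2]-z0)<tol)]
    f=lambda p:p[0]+p[1]*(X[:,0]-c[0])+p[2]*(X[:,1]-c[1])-X[:,2]
    p=least_squares(f,[z0,0,0],loss='soft_l1',f_scale=.7).x
    print(tag,'rim z',p[0].round(2),'slope x,y deg',np.degrees(p[1:]).round(2),'n',len(X))
E
python3 - <<'E'
from plane import *
s=robot.state();print(s['time_s'],s['tcp_pos'],s['tool_rot'])
cap('wrist','wN1')
for n,c,R,z in [('wA',(559.5,289.5),67.8,66),('wB',(518.4,-321.2),63,66),('wL',(626,-4.4),72,76),('wN1',(626,-4.4),67.8,86),('wN1',(626,-4.4),72,76)]: plane(n,c,R,z)
c,a=fit('wN1',(626,-4.4),67.8,86,84,86)
notch('wN1',c,67.8,86,a)
hline('wN1',c,80,144.8,100,185);hline('wN1',c,84,182.5,90,185)
E
```

```text
12.25 [504.22199479  -8.73615735 262.39004091] [-3.14040911e+00 -6.74663570e-02  2.38911530e-03]
wA rim z 66.21 slope x,y deg [-0.16 -0.01] n 1552
wB rim z 66.15 slope x,y deg [-0.28  0.04] n 1459
wL rim z 76.16 slope x,y deg [-0.24 -0.04] n 1320
wN1 rim z 86.2 slope x,y deg [0.03 0.08] n 1507
wN1 rim z 76.44 slope x,y deg [ 0.06 -0.15] n 1022
wN1 axis [625.6  -4.8] free [625.   -4.8  65.6] n 2020 res 1.11 zmed 86.0
 handle ang axis-to-mean -177.8 svd -177.86 r [ 86.3 188.8] lateral [-8.2  0.2  8.6] z 84.2 2320
[(10, 1.3, -0.5), (12, 1.3, 0.1), (14, -7.7, -9.1), (16, -8.4, -9.4), (18, -7.7, -9.3), (20, -8.8, -9.4), (22, -8.8, -9.5), (24, -8.4, -9.6), (26, -7.9, -9.4), (28, -8.3, -9.2), (30, -8.4, -9.3), (32, -7.8, -9.3), (34, 2.1, -2.7), (36, 1.6, 0.1), (38, 2.0, 0.4), (40, 1.5, 0.0), (42, 1.4, 0.3), (44, 1.3, 0.2), (46, 2.3, -0.1), (48, 1.6, -0.2), (50, 1.3, -0.2)]
wN1 n 43 width 17.6 angle 144.79 lateral of line at axis -0.71 z 80.1
wN1 n 48 width 16.8 angle 182.33 lateral of line at axis -0.36 z 84.2
```

View pics/wN1.png

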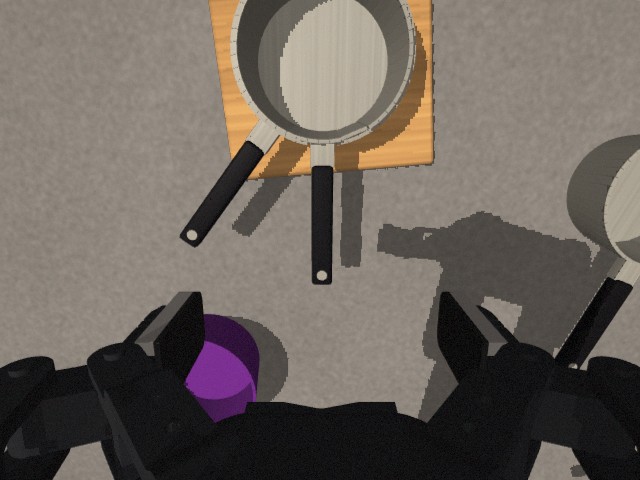

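The medium is home: its rim is at 86.2 (86 expected), level, with the strap in the notch. Next is the small pan.

Emit:
apply_moves --moves '[[[-89,-274.5,0],[0,0,-22.7],0],[[-89,-274.5,0],[0,0,-22.7],0],[[-89,-274.5,0],[0,0,-22.7],0],[[-89,-274.5,0],[0,0,-22.7],0],[[-89,-274.5,0],[0,0,-22.7],0],[[-89,-274.5,0],[0,0,-22.7],0],[[-89,-274.5,0],[0,0,-22.7],0],[[-89,-274.5,0],[0,0,-22.7],0],[[-89,-274.5,-50],[0,0,-22.7],0],[[-89,-274.5,-100],[0,0,-22.7],0],[[-89,-274.5,-145],[0,0,-22.7],0],[[-89,-274.5,-165],[0,0,-22.7],0],[[-89,-274.5,-165],[0,0,-22.7],0]]'

```text
time_s: 13.6
tcp_pos: [415.0, -280.9, 95.5]
tool_rot: [-3.089, 0.548, 0.008]
contact_force: [-0.0, -0.0, 0.9]
opening: 85.7
```

Run:
```python
from plane import *
s=robot.state();print(s['time_s'],s['tcp_pos'],s['qpos'].round(2),s['tool_rot'])
cap('wrist','wB2'); hline('wB2',(518.4,-321.2),70,159.8,85,125)
```

```text
13.6 [ 415.02493482 -280.86956088   95.49647964] [-0.83  0.42  1.73  0.    0.99  1.09] [-3.08928838  0.54828899  0.00774753]
wB2 n 20 width 17.5 angle 159.95 lateral of line at axis -0.37 z 70.1
```

View pics/wB2.png

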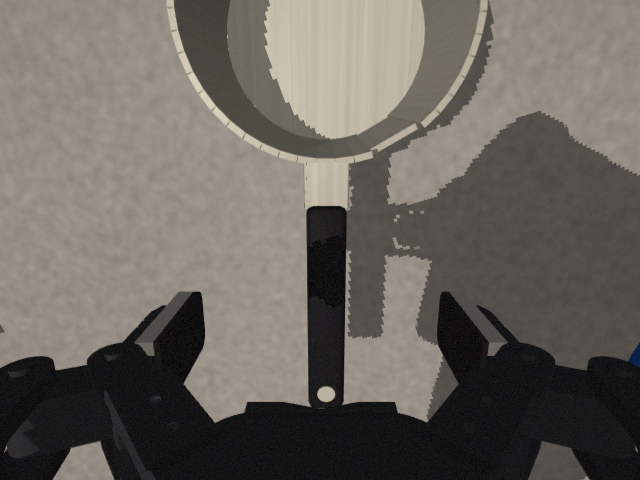

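Emit:
apply_moves --moves '[[[0,-2.3,-15],[0,0,0],0],[[0,-2.3,-35],[0,0,0],0],[[0,-2.3,-47],[0,0,0],0],[[0,-2.3,-51.5],[0,0,0],0],[[0,-2.3,-51.5],[0,0,0],0],[[0,-2.3,-51.5],[0,0,0],255],[[0,-2.3,-51.5],[0,0,0],255],[[0,-2.3,-51.5],[0,0,0],255],[[0,-2.3,-51.5],[0,0,0],255],[[0,-2.3,-51.5],[0,0,0],255],[[0,-2.3,-51.5],[0,0,0],255],[[0,-2.3,-51.5],[0,0,0],255],[[0,-2.3,-51.5],[0,0,0],255]]'

```text
time_s: 14.95
tcp_pos: [415.6, -285.6, 46.9]
tool_rot: [3.093, -0.552, 0.0]
contact_force: [-1.0, 1.5, 5.0]
opening: 16.5
```

Emit:
apply_moves --moves '[[[0,0,8],[0,0,0],255],[[0,0,22],[0,0,0],255],[[0,0,45],[0,0,0],255],[[0,0,70],[0,0,0],255],[[0,0,95],[0,0,0],255],[[0,0,112],[0,0,0],255],[[0,0,120],[0,0,0],255],[[0,0,120],[0,0,0],255],[[0,0,120],[0,0,0],255]]'

```text
time_s: 15.85
tcp_pos: [415.2, -285.2, 165.6]
tool_rot: [-3.092, 0.552, 0.003]
contact_force: [-0.5, -0.0, -3.7]
opening: 16.7
```

Run:
```python
from held import *
held('hB',63,22,110,0)
```

```text
t 15.85 F [-0.5 -0.  -3.7] M [ 0.07  0.27 -0.  ] open 16.7 tcp [ 415.2 -285.2  165.6]
rim in tool: x,y [109.8  -1.1] z at axis -18.3 tilt deg x(pitch; + = far side lower) 0.4 roll 0.08 n 4937 res 0.92
rim centre world [ 518.5 -322.2  183.8] yaw tool -20.23
```

View pics/hB.png

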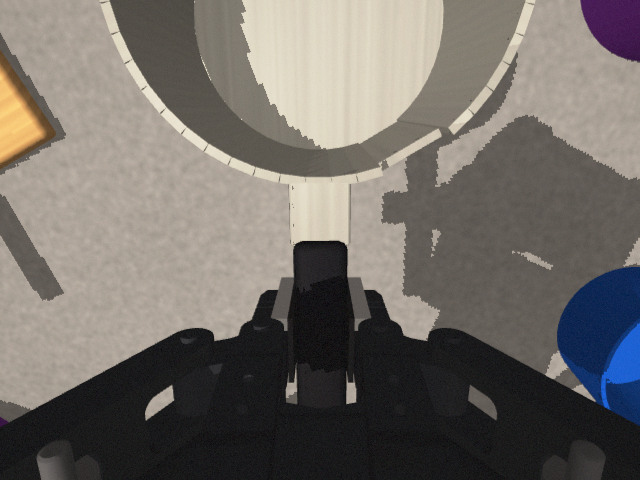

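```bash
cat > nc.py <<'E'
from plane import *
def nedge(tag,c,Rr,zr,a0):
    # fine notch edges absolute heading
    d=load(tag);P=cloud(d);X=P[d['z_map']>0]
    r=np.hypot(X[:,0]-c[0],X[:,1]-c[1]);th=(np.degrees(np.arctan2(X[:,1]-c[1],X[:,0]-c[0]))-a0+180)%360-180
    m=(abs(r-Rr+1.5)<1.5)&(X[:,2]>zr-13)&(X[:,2]<zr+3)
    T=th[m];hi=X[m,2]>zr-5
    b=np.arange(5,60,.5);k=[]
    for t in b:
        q=abs(T-t)<.6;k.append(hi[q].mean() if q.sum()>2 else np.nan)
    k=np.array(k);low=b[k<.5];print(tag,'notch rel',low.min(),low.max(),'centre',(low.min()+low.max())/2)
E
python3 - <<'E'
from nc import *
nedge('wB',(518.4,-321.2),63,66,159.8)
nedge('hB',(518.5,-322.2),63,183.8,159.8)
nedge('wL',(626,-4.4),72,76,144.8);nedge('wA',(559.5,289.5),67.8,66,158.2);nedge('wN1',(625.7,-4.7),67.8,86,182.3)
c=(518.5,-322.2); hline('hB',c,188,160,84,98,8)
E
```

```text
wB notch rel 19.5 41.5 centre 30.5
hB notch rel 20.0 41.5 centre 30.75
wL notch rel 27.5 47.0 centre 37.25
wA notch rel 13.0 33.5 centre 23.25
wN1 notch rel 13.0 32.5 centre 22.75
hB n 7 width 17.6 angle 160.68 lateral of line at axis -0.92 z 188.5
```

Emit:
apply_moves --moves '[[[4,8,0],[0,0,1.5],255],[[12,24,0],[0,0,4.5],255],[[23,48,0],[0,0,9],255],[[36,74,0],[0,0,14],255],[[48,100,0],[0,0,19],255],[[60,126,0],[0,0,24],255],[[72,152,0],[0,0,29],255],[[84,178,0],[0,0,34],255],[[95,202,0],[0,0,39],255],[[104,219,0],[0,0,42.5],255],[[109,229,0],[0,0,44.5],255],[[111.6,233,0],[0,0,45.3],255],[[111.6,233,0],[0,0,45.3],255],[[111.6,233,0],[0,0,45.3],255]]'

```text
time_s: 17.3
tcp_pos: [526.9, -53.2, 166.5]
tool_rot: [3.067, 0.68, -0.001]
contact_force: [-0.6, 0.2, -3.9]
opening: 17.0
```

Run:
```python
from held import *
from nc import *
d,q,p,w=held('hB2',63,18,110,0)
nedge('hB2',w[:2],63,w[2],205.4)
hline('hB2',(625.8,-4.6),84,182.3,100,185)
hline('hB2',(625.8,-4.6),80,144.8,110,185)
```

```text
t 17.3 F [-0.6  0.2 -3.9] M [-0.14  0.31 -0.  ] open 17.0 tcp [526.9 -53.2 166.5]
rim in tool: x,y [110.1  -1.5] z at axis -18.2 tilt deg x(pitch; + = far side lower) 0.53 roll 0.02 n 5066 res 0.93
rim centre world [626.   -5.3 184.7] yaw tool 25.0
hB2 notch rel 19.5 41.0 centre 30.25
hB2 n 43 width 17.8 angle 182.19 lateral of line at axis 0.03 z 84.1
hB2 n 38 width 17.9 angle 144.74 lateral of line at axis -0.36 z 80.0
```

View pics/hB2.png

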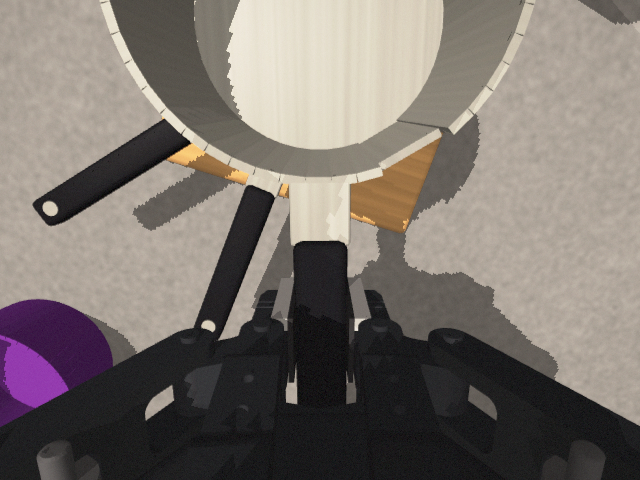

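Emit:
apply_moves --moves '[[[-0.2,0.6,-10],[0.13,-0.27,0],255],[[-0.2,0.6,-25],[0.13,-0.27,0],255],[[-0.2,0.6,-40],[0.13,-0.27,0],255],[[-0.2,0.6,-53],[0.13,-0.27,0],255],[[-0.2,0.6,-64],[0.13,-0.27,0],255],[[-0.2,0.6,-72],[0.13,-0.27,0],255],[[-0.2,0.6,-78],[0.13,-0.27,0],255],[[-0.2,0.6,-82],[0.13,-0.27,0],255],[[-0.2,0.6,-84],[0.13,-0.27,0],255],[[-0.2,0.6,-84],[0.13,-0.27,0],255],[[-0.2,0.6,-84],[0.13,-0.27,0],255]]'

```text
time_s: 18.45
tcp_pos: [527.2, -52.0, 83.0]
tool_rot: [-3.066, -0.682, -0.009]
contact_force: [-0.8, 0.8, -4.0]
opening: 17.2
```

Run:
```python
from held import *
from nc import *
d,q,p,w=held('hB3',63,18,110,0)
hline('hB3',(625.8,-4.6),84,182.3,92,140)
hline('hB3',(625.8,-4.6),80,144.8,94,150)
```

```text
t 18.45 F [-0.8  0.8 -4. ] M [-0.16  0.26 -0.  ] open 17.2 tcp [527.2 -52.   83. ]
rim in tool: x,y [110.   -1.5] z at axis -18.2 tilt deg x(pitch; + = far side lower) 0.51 roll 0.04 n 5100 res 0.92
rim centre world [626.1  -4.1 101.9] yaw tool 25.08
hB3 n 22 width 18.0 angle 182.14 lateral of line at axis 0.04 z 84.1
hB3 n 21 width 17.9 angle 145.14 lateral of line at axis -1.19 z 80.0
```

View pics/hB3.png

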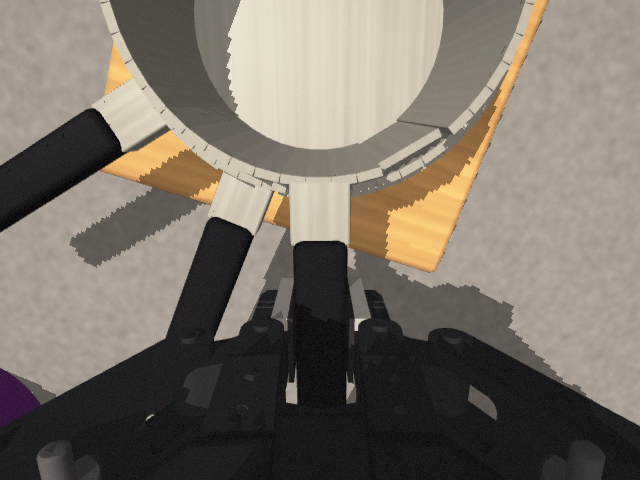

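```bash
python3 - <<'E'
from h import *
d=load('hB3');P=cloud(d)
for u,v in [(190,340),(185,350),(180,345),(205,385),(240,380),(262,330),(265,300),(285,300),(150,360),(120,375),(215,260),(190,320)]:
    print((u,v),P[v,u].round(1), d['z_map'][v,u])
E
python3 - <<'E'
import sys;sys.path.insert(0,'.')
import os;os.chdir('.')
from h import *
crop('hB3',100,200,400,425,'hB3c',2.6)
E
```

```text
(190, 340) [523.8 -15.8 136.4] 100.1213
(185, 350) [523.1 -16.  140. ] 96.81417
(180, 345) [522.2 -14.1 137.5] 99.17737
(205, 385) [515.6 -24.  139.6] 99.71509
(240, 380) [534.4 -30.  158.1] 78.23243
(262, 330) [530.5 -32.  129.7] 106.8329
(265, 300) [524.2 -30.9  98.6] 138.23428
(285, 300) [531.3 -36.4 107.5] 128.52649
(150, 360) [520.2  -9.8 144.3] 92.636185
(120, 375) [518.7  -6.  150.5] 86.59061
(215, 260) [525.2  -8.   85.5] 148.15837
(190, 320) [496.5  -7.9  83.8] 156.34616
```

View pics/hB3c.png

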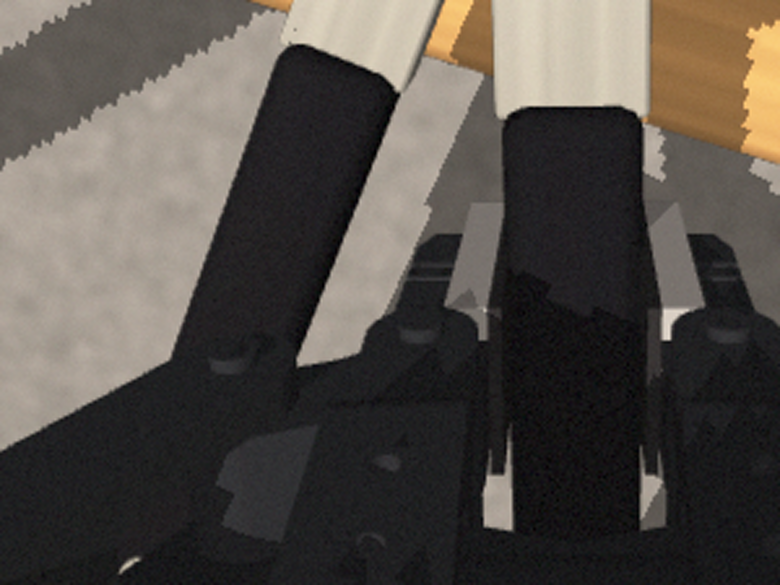

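Emit:
apply_moves --moves '[[[-0.3,-0.5,-1],[0,0,0],255],[[-0.3,-0.5,-2],[0,0,0],255],[[-0.3,-0.5,-3],[0,0,0],255],[[-0.3,-0.5,-4],[0,0,0],255],[[-0.3,-0.5,-5],[0,0,0],255],[[-0.3,-0.5,-6],[0,0,0],255],[[-0.3,-0.5,-6],[0,0,0],255]]'

```text
time_s: 19.2
tcp_pos: [526.6, -52.5, 76.5]
tool_rot: [-3.065, -0.682, -0.008]
contact_force: [1.2, -0.8, -3.2]
opening: 17.0
```

Run:
```python
from held import *
held('hB4',63,18,110,0)
```

```text
t 19.2 F [ 1.2 -0.8 -3.2] M [-0.16  0.29  0.07] open 17.0 tcp [526.6 -52.5  76.5]
rim in tool: x,y [110.1  -1.5] z at axis -18.2 tilt deg x(pitch; + = far side lower) 0.32 roll 0.11 n 5269 res 0.93
rim centre world [625.6  -4.5  95.3] yaw tool 25.07
```

Emit:
apply_moves --moves '[[[0,0,-0.7],[0,0,0],255],[[0,0,-1.4],[0,0,0],255],[[0,0,-2],[0,0,0],255],[[0,0,-2],[0,0,0],255]]'

```text
time_s: 19.65
tcp_pos: [526.6, -52.5, 74.6]
tool_rot: [-3.065, -0.682, -0.008]
contact_force: [-0.5, -0.3, -4.8]
opening: 16.5
```

Run:
```python
from held import *
held('hB5',63,18,110,0)
crop('hB5',150,100,450,325,'hB5c',2.6)
```

```text
t 19.65 F [-0.5 -0.3 -4.8] M [-0.15  0.28  0.  ] open 16.5 tcp [526.6 -52.5  74.6]
rim in tool: x,y [110.1  -1.5] z at axis -18.2 tilt deg x(pitch; + = far side lower) 0.42 roll 0.07 n 5157 res 0.93
rim centre world [625.6  -4.5  93.4] yaw tool 25.07
```

View pics/hB5c.png

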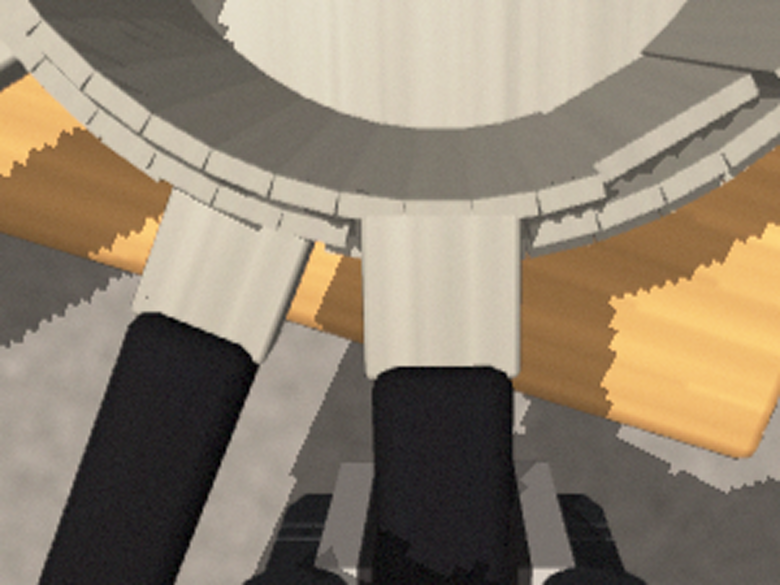

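The strap sits between the notch edges with a gap on both sides and no contact force. I continue down.

Emit:
apply_moves --moves '[[[0,0,-0.7],[0,0,0],255],[[0,0,-1.4],[0,0,0],255],[[0,0,-2.1],[0,0,0],255],[[0,0,-2.1],[0,0,0],255]]'

```text
time_s: 20.1
tcp_pos: [526.6, -52.5, 72.5]
tool_rot: [-3.065, -0.682, -0.008]
contact_force: [0.7, 0.3, -5.0]
opening: 16.8
```

Emit:
apply_moves --moves '[[[0,0,-0.4],[0,0,0],255],[[0,0,-0.8],[0,0,0],255],[[0,0,-0.8],[0,0,0],255]]'

```text
time_s: 20.4
tcp_pos: [526.7, -52.5, 71.8]
tool_rot: [-3.066, -0.682, -0.008]
contact_force: [0.8, -0.1, -3.9]
opening: 16.7
```

Run:
```python
from held import *
held('hB6',63,18,110,0)
```

```text
t 20.4 F [ 0.8 -0.1 -3.9] M [-0.15  0.26 -0.02] open 16.7 tcp [526.7 -52.5  71.8]
rim in tool: x,y [110.   -1.6] z at axis -18.3 tilt deg x(pitch; + = far side lower) 0.35 roll 0.07 n 5328 res 0.93
rim centre world [625.6  -4.5  90.6] yaw tool 25.07
```

Emit:
apply_moves --moves '[[[0,0,-0.3],[0,0,0],255],[[0,0,-0.6],[0,0,0],255],[[0,0,-0.6],[0,0,0],255]]'

```text
time_s: 20.75
tcp_pos: [526.7, -52.5, 71.2]
tool_rot: [-3.066, -0.682, -0.008]
contact_force: [0.0, 0.3, -3.2]
opening: 17.2
```

Emit:
apply_moves --moves '[[[0,0,-0.3],[0,0,0],255],[[0,0,-0.6],[0,0,0],255],[[0,0,-0.6],[0,0,0],255]]'

```text
time_s: 21.05
tcp_pos: [526.7, -52.6, 71.0]
tool_rot: [-3.066, -0.682, -0.008]
contact_force: [-3.3, -0.9, 3.8]
opening: 16.9
```

Run:
```python
from held import *
held('hB7',63,18,110,0)
```

```text
t 21.05 F [-3.3 -0.9  3.8] M [-0.12  0.69  0.06] open 16.9 tcp [526.7 -52.6  71. ]
rim in tool: x,y [110.1  -1.6] z at axis -19.0 tilt deg x(pitch; + = far side lower) 0.0 roll 0.1 n 5330 res 0.93
rim centre world [625.6  -4.6  90.5] yaw tool 25.08
```

The small pan now rests with its weight taken (rim 90.5, same bias as the medium showed). I release a little.

Emit:
apply_moves --moves '[[[0,0,0],[0,0,0],195],[[0,0,0],[0,0,0],180],[[0,0,0],[0,0,0],170],[[0,0,0],[0,0,0],168],[[0,0,0],[0,0,0],168]]'

```text
time_s: 21.6
tcp_pos: [526.8, -52.5, 70.6]
tool_rot: [-3.066, -0.682, -0.008]
contact_force: [0.2, -0.0, -0.0]
opening: 29.6
```

Run:
```python
from held import *
held('hB8',63,18,110,0)
```

```text
t 21.6 F [ 0.2 -0.  -0. ] M [0.   0.01 0.01] open 29.6 tcp [526.8 -52.5  70.6]
rim in tool: x,y [110.   -1.6] z at axis -19.3 tilt deg x(pitch; + = far side lower) 0.12 roll 0.08 n 5439 res 0.93
rim centre world [625.7  -4.5  90.4] yaw tool 25.07
```

View pics/hB8.png

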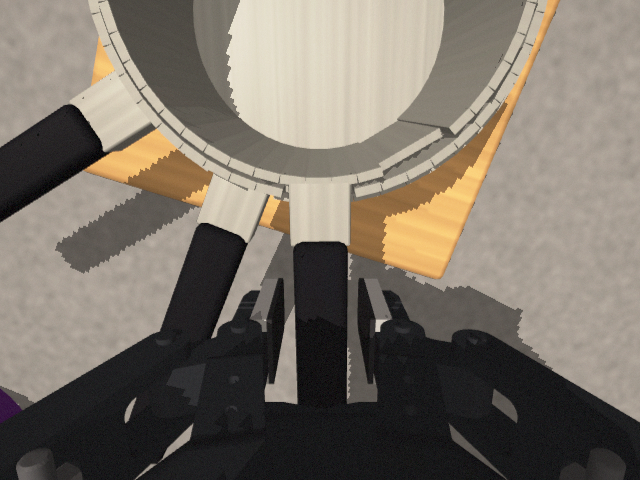

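The pads are clear of the handle and the fingers are clear of the medium handle. I retract straight up without opening further until clear.

Emit:
apply_moves --moves '[[[0,0,8],[0,0,0],168],[[0,0,22],[0,0,0],168],[[0,0,50],[0,0,0],168],[[0,0,95],[0,0,0],168],[[0,0,140],[0,0,0],168],[[-15,-5,185],[0,0,0],168],[[-20,-5,190],[0,0,0],168],[[-20,-5,190],[0,0,0],168],[[-20,-5,190],[0,0,0],168]]'

```text
time_s: 22.55
tcp_pos: [506.4, -57.4, 259.6]
tool_rot: [-3.065, -0.681, -0.006]
contact_force: [0.0, -0.3, 0.2]
opening: 28.9
```

Run:
```python
from nc import *
s=robot.state();print(s['time_s'],s['tcp_pos'],s['tool_rot'],s['contact_force'])
cap('wrist','wN2');cap('scene','s3');cap('top','t3')
c=(625.7,-4.6)
plane('wN2',c,63,90,2.5);plane('wN2',c,67.8,86,2.5);plane('wN2',c,72,76,3)
fit('wN2',c,63,90,94,81)
hline('wN2',c,94,205.4,85,180);hline('wN2',c,84,182.3,90,180);hline('wN2',c,80,144.8,95,185)
cv2.imwrite('pics/fin.png',np.hstack([cv2.resize(load('s3')['color'][170:350,290:470],(400,400)),cv2.resize(load('t3')['color'][110:290,220:400],(400,400))]))
```

```text
22.55 [506.37376846 -57.35644532 259.64521391] [-3.064681   -0.68126454 -0.00580291] [ 0.04333084 -0.31001376  0.17692086]
wN2 rim z 90.27 slope x,y deg [-0.07 -0.09] n 1304
wN2 rim z 86.27 slope x,y deg [-0.01 -0.05] n 1413
wN2 rim z 76.46 slope x,y deg [ 0.14 -0.04] n 895
wN2 axis [622.6  -6.3] free [623.6  -5.9  62.8] n 3450 res 2.54 zmed 88.6
 handle ang axis-to-mean -154.45 svd -154.15 r [ 81.5 180. ] lateral [-9.4 -0.6  8. ] z 94.2 2539
wN2 n 48 width 17.4 angle 205.57 lateral of line at axis 0.11 z 94.2
wN2 n 45 width 17.7 angle 182.11 lateral of line at axis 0.39 z 84.2
wN2 n 45 width 17.7 angle 144.78 lateral of line at axis -0.35 z 80.0
```

View pics/wN2.png

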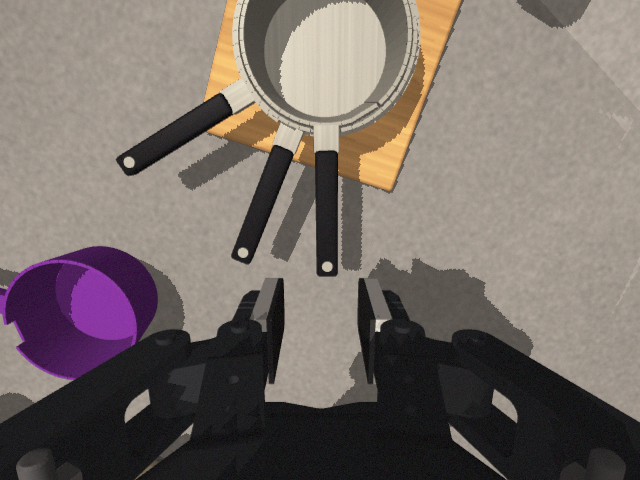

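View pics/fin.png

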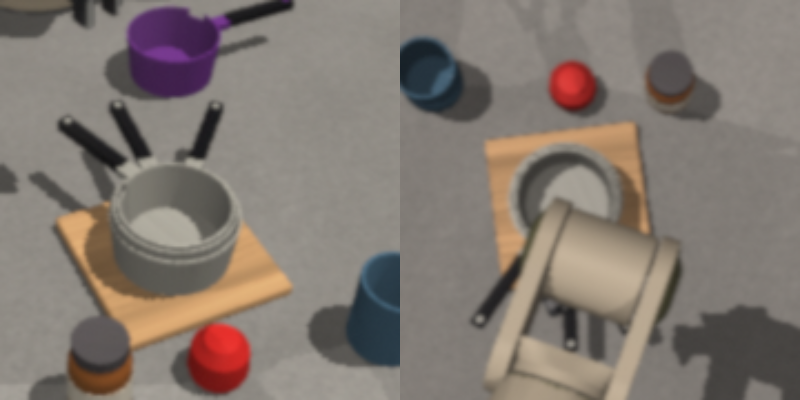

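Rims stand at 76.5, 86.3 and 90.3 (76, 86 and 90 expected), all within about 0.15° of level. The bystanders are untouched, so I hand in.

```bash
python3 -c "
from rig import robot
print(robot.close_job())"
```

```text
the job is handed in; nothing more can be done
None
```

The three pans are nested in the large pan on its board, fully home and level, and the job is handed in at about 22.7 s of the 72 s allowed. I set the medium pan in first, then the small one. Each went down in small steps with the force watched. I let each handle go by opening the fingers only partly, and backed the arm off before handing in.

| Pan | Rim height (mm) | Expected (mm) | Tilt | Handle heading |
|---|---|---|---|---|
| Large | 76.5 | 76 | about 0.15° | 144.8° |
| Medium | 86.3 | 86 | below 0.1° | 182.2° |
| Small | 90.3 | 90 | about 0.1° | 205.5° |

- **Handle fan:** The steps between handles are 37.4° and 23.4°. They match the notches I measured, at about 37.5° on the large pan and 23° on the medium, rather than exactly 30°. Both straps dropped into their notches without contact.
- **Forces:** The measured contact force stayed below about 7 N.
- **Bystanders:** The mug, jar and timer looked untouched in the last pictures; I did not measure them.
- **One check that disagreed:** The automatic circle fit on the finished nest put the small pan's axis about 3 mm off, with a poor residual. I think it picked up both upper rims, because the plane and handle-line fits agreed with each other, so I did not act on it.

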